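# Work the template back into the packed row

### The arm

A 7-joint arm with a two-finger parallel gripper is mounted at the origin on the work surface. World frame = base frame: x ahead of the robot, y to its left, z up, the work surface at z = 0. Lengths are in mm, angles in rad, forces in N, time in s.
With the tool pointing down it reaches from about 425 to 925 mm from the base axis. Payload 6.8 kg.
Tool frame: the origin (TCP) lies between the finger pads; the fingertips stand 14 mm ahead of it and the grasp point (between the pads) lies 5 mm behind it; z points along the fingers, y is the line along which they close (so a half turn about z gives the same grasp; the last joint's range is limited). The gripper opens to 85 mm and grips with 20 to 120 N. Pads are 22 mm wide; open, the fingers measure 114 mm over their backs; the gripper's body (76 mm by 85 mm) begins 54 mm behind the grasp point. The pads swing forward as they close: fully open they stand 13 mm farther back than shut.
Start: joints at [-0.108, 0.477, 0.022, 1.555, -0.011, 1.109, -0.083], TCP at [675.016, 0.007, 245.308] pointing down, gripper open.
Joint ranges: [-2.96, 2.96], [-0.34, 2.1], [-1.41, 1.46], [0.24, 2.44], [-1.37, 4.51], [0.17, 1.92], [-2.96, 2.96]. Speed limits (rad/s): [2.39, 2.39, 3.14, 3.14, 3.14, 3.14, 3.14].

### API

Orientations are given as a rotation vector (axis times angle).
In Python, from plant import bot, eyes gives the robot as it stands.
- The arm moves only by the tool arm_command, never from a script. Its argument "rows" is text: rows parted by semicolons, each of 5 numbers parted by spaces: the closure, from -1 (fully open) to 1 (shut), then the shift along the tool's x, y, z normalised to -1 to 1, where 1 is 0.6 m, then the turn about the tool's z normalised to -1 to 1, where 1 is 30 degrees. In form: claw dx dy dz turn; .... A call has 1 to 10 rows; each row is the pose to reach, as a shift and turn from the pose commanded when the call began, along the tool's axes at that moment; what a row does not reach only later rows make up. A row lasts 1/10 s, in which the tool goes at most 50 mm and 8.59 degrees, less where a joint would pass 70% of its speed; a pose out of reach is approached as far as the arm can. A call with a number of a shift or a turn outside -1 to 1 is refused whole. A call with a gripper value outside its range is refused whole. The fingers move at their own pace and stop on an object; the grip force is fixed at half the most. Time passes only in rows, so rows that repeat a pose let the fingers close. It gives the time, the measured TCP pose, the force, the opening and the grip force at its end, in the units of the state.
- bot.state(): the state, without advancing time (a new reading comes with each control period).
- eyes.capture(name): name is "scene" or "side" or "wrist"; returns a dict with "color" (400x640x3 uint8, red, green, blue), "intrinsics" (3x3 intrinsics, pixels), "k1" (the pictures are not rectified: a ray, as slopes to the right and down, at radius r is drawn at 1 + k1 r^2 times it, then the intrinsics apply), "cam_to_world" (4x4, takes a point from camera to world coordinates). Camera axes: x right, y down, z forward; pixel columns grow to the right and rows downward; lengths in mm; the calibration is good to about 2 mm. A picture is of the moment at which its call begins. There is no depth.
- bot.finish_job(): hands the job in; it is judged then, once.
The state is a dict: "t": time; "joint_positions": joint angles; "qvel": joint speeds; "tau": joint torques, N m; "ee_pos": TCP position; "tool_rot": TCP orientation; "contact_force": force on the tool from outside, world axes, zero at the start; "moment": the same for the moment, N m; "width": opening from 0.0 (shut) to 1.0 (fully open); "gripper_force": force on a finger pad.
Only numpy, scipy, OpenCV 4.12 (cv2) and the standard library are available. Lean on these libraries where they do the work, as an engineer would, in place of code of your own. Each camera call takes 0.05 s, during which the arm holds its last target. There are 200 camera calls.

### The job

Take the tall red-gripped bamboo template out of its pale block and work it gently, foot down, into the open gap in the row, easing the boards apart without toppling or lifting any. Feel for the depth strip under it, press it home there with about 12 N for half a second, never over 22 N, and let go: it must rest on the strip, upright and in line with the boards. Leave the mugs, cup and bottle where they are.

Things in the scene. Friction and masses are not known exactly. Their poses are not given: they have to be found in the camera images.
- template: flat bamboo marking template with a red grip, standing upright in the pale block; 16 mm thick (own y), 135 mm tall (own z), 60 mm wide (own x) up to 82 mm height, above that the red grip, 36 mm wide and 16 mm thick, from 82 to 135 mm. Its lowest 20 mm taper like a wedge from 16 mm down to a blunt 8 mm thick foot edge. Smooth oiled bamboo, sliding fairly easily on the boards. About 140 g (100 to 200 g). Origin: centre of the foot edge
- rack: wooden rack, fixed to the table: floor 100 mm (own x) by 190 mm (own y), its top 10 mm above the origin; rails 30 mm high along both long sides, 72 mm apart; fixed end wall 80 mm high, inner face at own y = +79 mm. From the wall towards -y: two boards (nearly) touching, an open gap of 9 to 10 mm, two boards, the sliding stop. Origin: centre of its underside
- gap (a point): nominal middle of the open gap, at floor level (the boards leave it 1 to 2 mm off). In the gap's floor runs a narrow cork depth strip, set by a hidden screw to a height that differs each time, from level with the floor to 16 mm above it, rigid under load: the template comes to rest on it, so its resting height can only be felt. Easing the template in takes 5 to 20 N downward
- stop (a joint): aluminium end stop of the row, 74 mm high, sliding in the rack along its own y; 0 = nearest the row, its face at rack y = -4.5 mm; grows up to 0.045 m as it is pushed away from the row (towards rack -y). Held only by friction, about 4 N
- block: pale wooden block fixed to the table, 100 x 52 x 44 mm high, with a slot open at the top, 66 mm (own x) by 20 mm (own y), slot floor 8 mm above the table, in which the template stands loosely. Origin: centre of its underside
- board1: yellow bamboo board of the row, standing upright on the rack floor: 18 mm thick (own y), 60 mm wide (own x), 75 mm tall, flat-topped; its two long top edges are bevelled (2.5 mm wide, 5 mm high). About 130 g. Origin: centre of its underside. Boards may stand in any order
- board2: light plywood board of the row, standing upright on the rack floor: 18 mm thick (own y), 60 mm wide (own x), 75 mm tall, flat-topped; its two long top edges are bevelled (2.5 mm wide, 5 mm high). About 130 g. Origin: centre of its underside. Boards may stand in any order
- board3: dark brown wood board of the row, standing upright on the rack floor: 18 mm thick (own y), 60 mm wide (own x), 75 mm tall, flat-topped; its two long top edges are bevelled (2.5 mm wide, 5 mm high). About 130 g. Origin: centre of its underside. Boards may stand in any order
- board4: dull olive-brown bamboo board of the row, standing upright on the rack floor: 18 mm thick (own y), 60 mm wide (own x), 75 mm tall, flat-topped; its two long top edges are bevelled (2.5 mm wide, 5 mm high). About 130 g. Origin: centre of its underside. Boards may stand in any order
- tankard: tall bamboo tankard, 84 mm across, 130 mm high; bystander. Origin: centre of its underside
- mug: shorter bamboo mug, 76 mm across, 90 mm high; bystander. Origin: centre of its underside
- water: clear water bottle with blue cap, 64 mm across, 200 mm high; bystander. Origin: centre of its underside
- cup: white plastic cup, 70 mm across, 85 mm high; bystander. Origin: centre of its underside
There are look-alikes about, which are no part of the job. Leave any grey or purple look-alike of the template alone.

How it is judged:
By the outcome, as a careful person would: the job done as asked, in the order asked, and still so for the second after the job is handed in, with the robot touching nothing.
It also fails if it takes over 54 s, if anything falls off the work surface, if the arm or the gripper's body presses on something with over 40 N, if the wrist force passes 120 N, or if a joint passes its speed limit or range.

## Working session

There is one attempt and no reset: what is moved stays moved. The work goes in short steps, Python scripts to look and compute and a tool call to move; the robot and the scene stay as the last step left them, time stands still between calls to the robot, and variables do not carry over. Pictures are saved under pics/ and viewed, at most 10 in all, crops included, and the job is handed in when it is done.

Besides the shell and the picture viewer there is one more tool, called by a JSON object that holds its "fn" and its "kwargs". arm_command: Moves the arm, as the interface text tells. Scaled input: -1 to 1 covers 0.6 m each way for a shift and 30 degrees each way for a turn. Its arguments: {"type":"object","properties":{"rows":{"type":"string"}},"required":["rows"]}

```bash
mkdir -p pics; ls
cat > h.py <<'E'
import numpy as np, cv2
from plant import bot, eyes
def cap(n,f):
    c=eyes.capture(n); cv2.imwrite('pics/'+f+'.png',c['color'][:,:,::-1])
    np.savez('pics/'+f+'.npz',**{k:c[k] for k in ('color','intrinsics','k1','cam_to_world')}); return c
def ray(c,uv):
    K=np.array(c['intrinsics']);T=np.array(c['cam_to_world'])
    p=cv2.undistortPoints(np.array(uv,float).reshape(-1,1,2),K,np.array([float(c['k1']),0,0,0])).reshape(-1,2)
    return T[:3,3],np.c_[p,np.ones(len(p))]@T[:3,:3].T
def plane(c,uv,z):
    o,d=ray(c,uv); return o+d*((z-o[2])/d[:,2])[:,None]
def proj(c,P):
    K=np.array(c['intrinsics']);T=np.linalg.inv(np.array(c['cam_to_world']))
    P=np.array(P,float).reshape(-1,3)@T[:3,:3].T+T[:3,3]
    return cv2.projectPoints(P,np.zeros(3),np.zeros(3),K,np.array([float(c['k1']),0,0,0]))[0].reshape(-1,2)
E
python3 - <<'E'
from h import *
a=cap('scene','s0');b=cap('side','d0');w=cap('wrist','w0')
for c in (a,b,w): print(np.round(c['cam_to_world'],2).tolist(),np.round(c['intrinsics'],1).tolist(),c['k1'])
print(bot.state())
E
```

```text
pics
[[0.74, 0.44, -0.5, 1073.29], [0.67, -0.48, 0.57, -535.02], [0.01, -0.76, -0.65, 745.42], [0.0, 0.0, 0.0, 1.0]] [[448.8, 0.0, 323.8], [0.0, 448.8, 198.4], [0.0, 0.0, 1.0]] 0.02741467787637865
[[-0.72, -0.46, 0.52, 1.04], [-0.69, 0.49, -0.53, 627.27], [-0.01, -0.74, -0.67, 756.09], [0.0, 0.0, 0.0, 1.0]] [[444.8, 0.0, 322.0], [0.0, 444.8, 195.6], [0.0, 0.0, 1.0]] -0.10177748505333432
[[1.0, 0.0, -0.0, 675.44], [0.0, -0.96, -0.29, 74.22], [-0.0, 0.29, -0.96, 372.8], [0.0, 0.0, 0.0, 1.0]] [[302.5, 0.0, 319.3], [0.0, 302.5, 196.1], [0.0, 0.0, 1.0]] -0.058786263064659
{'t': 0.15, 'joint_positions': array([-0.10810812,  0.47762797,  0.02237071,  1.55618172, -0.01148835,
        1.10933744, -0.0831225 ]), 'qvel': array([ 0.00060031, -0.0032007 ,  0.00182341, -0.00546615, -0.00117269,
        0.00139143,  0.00031243]), 'tau': array([ 1.55385478e-03, -5.96924365e+01,  1.60940632e+00, -2.81490952e+01,
        1.26662746e-02,  6.56643446e-03,  5.58682734e-05]), 'ee_pos': array([ 6.74570117e+02, -1.65065518e-02,  2.44555629e+02]), 'tool_rot': array([-2.22080522e+00, -2.22077786e+00,  1.71259228e-03]), 'contact_force': array([-0.8429622 , -0.09162879,  0.35033769]), 'moment': array([-0.01504361, -0.00914098, -0.03728709]), 'gripper_force': 0.0, 'width': 0.9985105254901171}
```

View pics/s0.png

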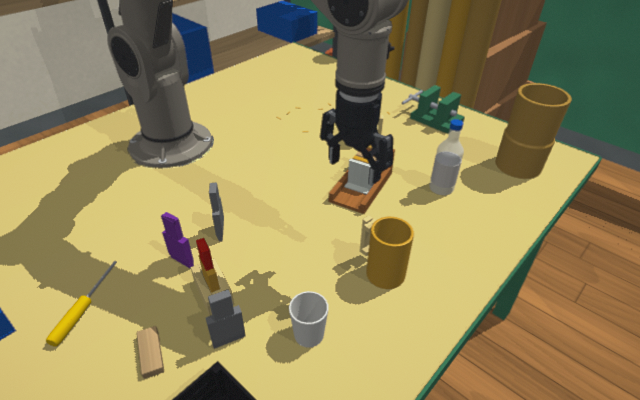

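View pics/d0.png

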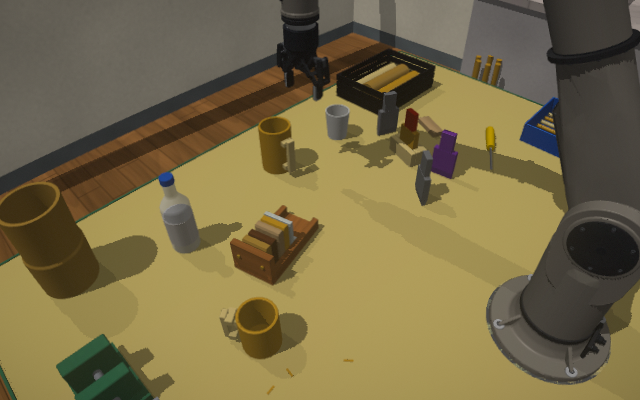

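View pics/w0.png

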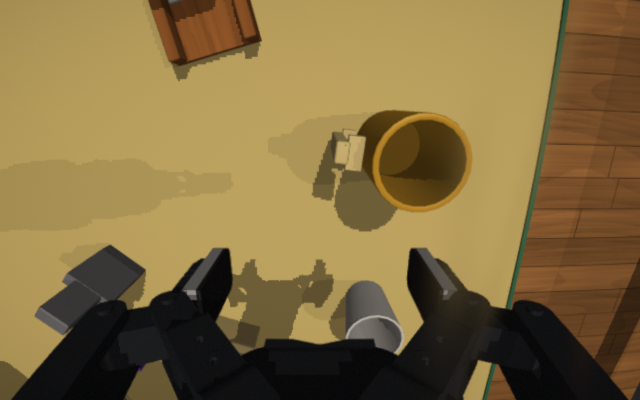

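The scene view shows the template's red grip near (205,253) with the rack at (362,185). The side view shows the grip at (411,120), the block at (407,148) and the rack at (275,242). The wrist view shows only the open end of the rack, at (205,30).

Run:
```python
from h import *
L=lambda f:np.load('pics/%s.npz'%f)
a,b=L('s0'),L('d0')
def cr(c,x,y,w,h): return cv2.resize(c['color'][y:y+h,x:x+w,::-1],(400,300),interpolation=cv2.INTER_CUBIC)
m=np.vstack([np.hstack([cr(a,160,200,120,90),cr(a,310,140,100,75)]),np.hstack([cr(b,360,80,120,90),cr(b,220,200,120,90)])])
cv2.imwrite('pics/m1.png',m)
def red(c):
    i=c['color'].astype(int); k=((i[:,:,0]>90)&(i[:,:,1]<50)&(i[:,:,2]<50)).astype(np.uint8)
    n,l,s,ce=cv2.connectedComponentsWithStats(k); j=1+np.argmax(s[1:,4]); print(s[j],ce[j]); return ce[j]
def tri(u,v):
    o,d=ray(a,u);p,e=ray(b,v);d=d[0];e=e[0]
    s=np.linalg.lstsq(np.c_[d,-e],p-o,rcond=None)[0]; A=o+s[0]*d;B=p+s[1]*e; return (A+B)/2,np.linalg.norm(A-B)
print(tri(red(a),red(b)))
```

```text
[196 238  15  33 241] [203.31120332 251.46473029]
[412 109   3   3   3] [413. 110.]
(array([ 537.61235123, -261.82798537,  137.36275   ]), np.float64(6.993595904788277))
```

View pics/m1.png

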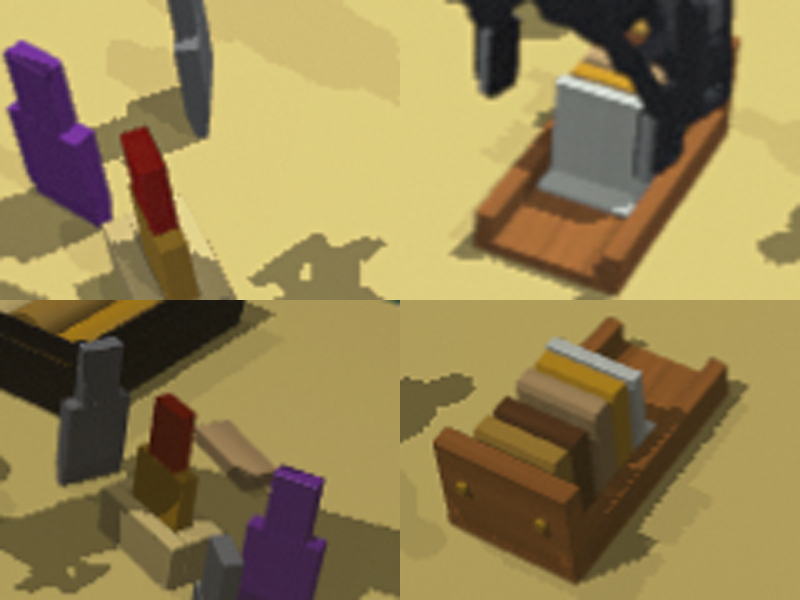

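Top right, the rack's aluminium stop faces the scene camera. Bottom left, the template stands in the pale block (top near (172,540)) between the purple and grey decoys. Bottom right, the row shows the end wall, olive, brown, gap, plywood, yellow, then the stop. I'll take a close look over the template.

{"fn": "arm_command", "kwargs": {"rows": "-1 -0.07 -0.04 0 0;-1 -0.14 -0.08 0 0;-1 -0.21 -0.11 0 0;-1 -0.28 -0.15 0 0;-1 -0.35 -0.19 0 0;-1 -0.42 -0.22 0.0 0;-1 -0.46 -0.23 0 0;-1 -0.46 -0.23 0 0;-1 -0.46 -0.23 0 0"}}

```text
t: 1.05
ee_pos: [536.8, -276.1, 245.1]
tool_rot: [-2.222, -2.22, -0.0]
contact_force: [0.8, 0.3, 0.3]
width: 0.999
gripper_force: 0.0
```

Run:
```python
from h import *
c=cap('wrist','w1');s=cap('scene','s1');print(bot.state()['ee_pos'])
cv2.imwrite('pics/m2.png',np.vstack([cv2.resize(c['color'][50:275,170:470,::-1],(800,600),interpolation=cv2.INTER_CUBIC)]))
```

```text
[ 537.65978345 -274.29237798  245.04462518]
```

View pics/m2.png

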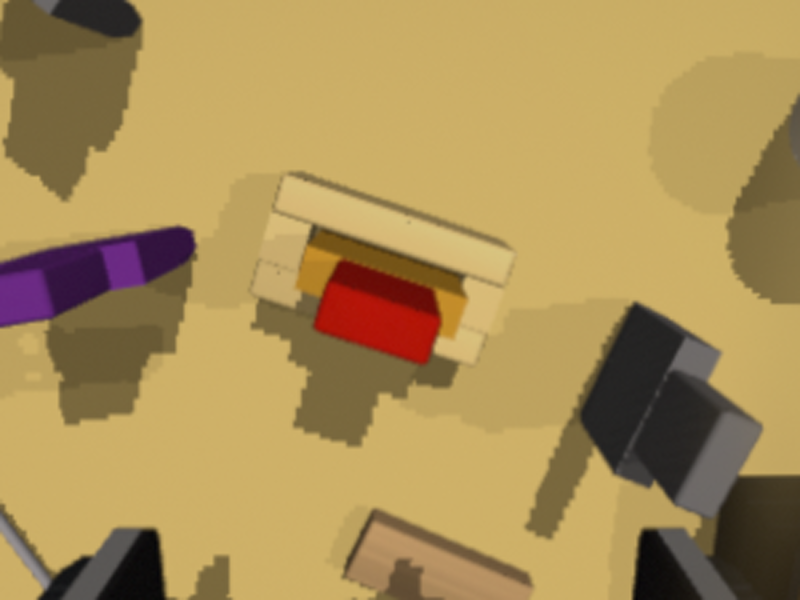

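The wrist crop shows the red top face with corners (334,281), (441,318), (428,363) and (314,328). The block's rim corners are (290,172), (515,248) and (475,364). Next I compute the poses.

Run:
```python
from h import *
L=lambda f:np.load('pics/%s.npz'%f)
c,b,s=L('w1'),L('d0'),L('s1')
f=lambda p:np.array(p)*.375+[170,50]
r=plane(c,f([(334,281),(441,318),(428,363),(314,328)]),143);print(r.round(1),r.mean(0))
an=lambda v:np.degrees(np.arctan2(v[1],v[0]))
print('yaw',an(r[1]-r[0]),an(r[2]-r[3]))
k=plane(c,f([(290,172),(515,248),(475,364),(250,293)]),44);print(k.round(1),k.mean(0),an(k[1]-k[0]))
g=lambda p:(np.array(p)-[400,300])*.3+[220,200]
w=plane(b,g([(435,437),(580,497)]),80);print('wall',w.round(1),an(w[1]-w[0]))
w0=plane(b,g([(578,580)]),0);print(w0.round(1))
x=plane(b,g([(548,343),(643,378)]),84);print('stop top',x.round(1),an(x[1]-x[0]))
x=plane(b,g([(727,365)]),30);print('rail end',x.round(1))
```

```text
[[ 519.  -238.8  143. ]
 [ 549.9 -249.7  143. ]
 [ 546.3 -263.2  143. ]
 [ 512.9 -252.6  143. ]] [ 532.0136773  -251.07682878  143.        ]
yaw -19.36157491667056 -17.615416268199244
[[ 494.5 -211.1   44. ]
 [ 584.9 -241.2   44. ]
 [ 569.8 -290.    44. ]
 [ 476.2 -259.6   44. ]] [ 531.3479834  -250.45880547   44.        ] -18.425436830012075
wall [[561.2 324.6  80. ]
 [461.2 294.2  80. ]] -163.08335594846287
[[466.3 300.3   0. ]]
stop top [[570.1 225.1  84. ]
 [502.4 204.2  84. ]] -162.843069280855
rail end [[509.8 121.8  30. ]]
```

{"fn": "arm_command", "kwargs": {"rows": "-1 0.02 -0.004 0 -0.28;-1 0.042 -0.008 0 -0.56;-1 0.042 -0.008 0 -0.84;-1 0.042 -0.008 0 -1;-1 0.042 -0.008 0 -1"}}

```text
t: 1.65
ee_pos: [532.9, -249.0, 245.3]
tool_rot: [-1.566, -2.723, -0.001]
contact_force: [-0.7, 0.1, -1.1]
width: 0.998
gripper_force: 0.0
```

{"fn": "arm_command", "kwargs": {"rows": "-1 0 0 0.02 -0.28;-1 0 0 0.04 -0.56;-1 0 0 0.06 -0.84;-1 0 0 0.06 -1;-1 0 0 0.06 -1"}}

```text
t: 2.15
ee_pos: [532.4, -249.8, 208.8]
tool_rot: [-0.813, -3.034, -0.001]
contact_force: [-0.4, -0.6, -0.2]
width: 0.999
gripper_force: 0.0
```

{"fn": "arm_command", "kwargs": {"rows": "-1 0 0 0.02 -0.28;-1 0 0 0.02 -0.387;-1 0 0 0.02 -0.387;-1 0 0 0.02 -0.387;-1 0 0 0.02 -0.387"}}

```text
t: 2.65
ee_pos: [532.6, -250.7, 197.7]
tool_rot: [0.505, 3.1, -0.0]
contact_force: [-0.2, -0.1, 0.0]
width: 0.994
gripper_force: 0.0
```

Run:
```python
from h import *
from scipy.spatial.transform import Rotation as R
c=cap('wrist','w2');s=bot.state();print(s['ee_pos'],s['joint_positions'].round(2))
M=R.from_rotvec(s['tool_rot']).as_matrix();print(M.round(3), 'yaw tool y',np.degrees(np.arctan2(M[1,1],M[0,1])))
i=c['color'].astype(int)
k=((i[:,:,0]>150)&(i[:,:,1]<50)&(i[:,:,2]<50)).astype(np.uint8)
q=cv2.findContours(k,0,2)[0];q=max(q,key=cv2.contourArea);print(cv2.minAreaRect(q))
bx=cv2.boxPoints(cv2.minAreaRect(q));P=plane(c,bx,143);print(P.round(1),P.mean(0));print(((P.mean(0)-s['ee_pos'])@M).round(1))
d=P[1]-P[0],P[2]-P[1];print([ (np.linalg.norm(v),np.degrees(np.arctan2(v[1],v[0]))) for v in d])
cv2.imwrite('pics/w2c.png',cv2.resize(c['color'][60:360,120:520,::-1],(800,600)))
```

```text
[ 532.52898408 -250.63462014  197.656639  ] [ 0.45  0.39 -0.14  1.81  0.07  0.95  1.52]
[[-0.948  0.317  0.001]
 [ 0.317  0.948 -0.   ]
 [-0.001 -0.    -1.   ]] yaw tool y 71.51689093470718
((317.0, 201.0), (10.0, 20.0), 90.0)
[[ 513.3 -251.6  143. ]
 [ 517.3 -239.6  143. ]
 [ 523.7 -241.7  143. ]
 [ 519.6 -253.8  143. ]] [ 518.48456864 -246.67378887  143.        ]
[14.6 -0.7 54.6]
[(np.float64(12.64127986356698), np.float64(71.50316435463057)), (np.float64(6.669210864239406), np.float64(-18.077024985335886))]
```

View pics/w2c.png

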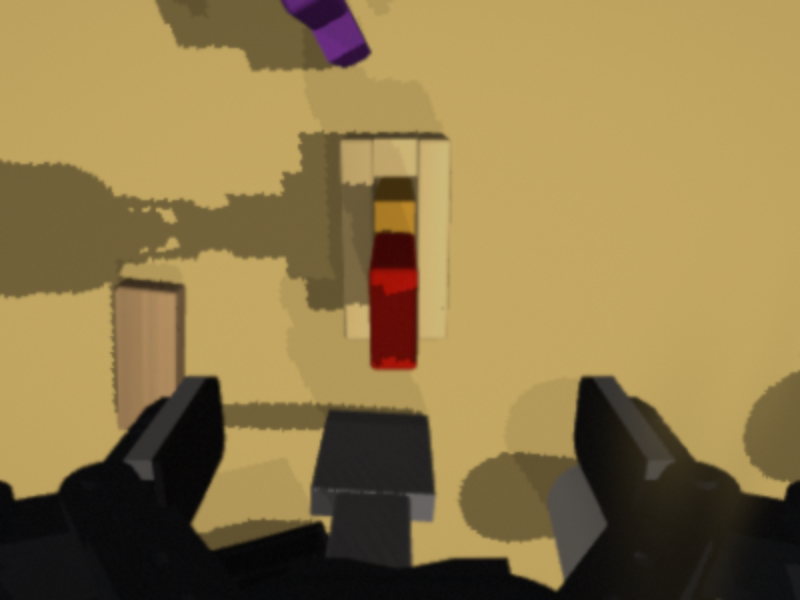

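The template's top face is at crop (370–417, 267–369), so it lies within about 3 mm of the TCP axis and is well aligned. I'll descend and grip.

{"fn": "arm_command", "kwargs": {"rows": "-1 0.003 0 0.05 0;-1 0.003 0 0.1 0;-1 0.003 0 0.13 0;-1 0.003 0 0.144 0;-1 0.003 0 0.144 0;-1 0.003 0 0.144 0"}}

```text
t: 3.3
ee_pos: [531.2, -250.4, 111.8]
tool_rot: [0.502, 3.1, -0.0]
contact_force: [-0.5, -0.8, 0.6]
width: 1.004
gripper_force: 0.0
```

{"fn": "arm_command", "kwargs": {"rows": "1 0 0 0 0;1 0 0 0 0;1 0 0 0 0;1 0 0 0 0;1 0 0 0 0;1 0 0 0 0;1 0 0 0 0;1 0 0 0 0;1 0 0 0 0;1 0 0 0 0"}}

```text
t: 4.3
ee_pos: [530.7, -250.5, 111.2]
tool_rot: [0.502, 3.101, -0.001]
contact_force: [0.3, -1.6, 4.4]
width: 0.18
gripper_force: 59.3
```

{"fn": "arm_command", "kwargs": {"rows": "1 0 0 -0.02 0;1 0 0 -0.06 0;1 0 0 -0.12 0;1 0 0 -0.18 0;1 0 0 -0.24 0;1 0 0 -0.27 0;1 0 0 -0.27 0;1 0 0 -0.27 0"}}

```text
t: 5.1
ee_pos: [530.0, -249.7, 272.2]
tool_rot: [-0.501, -3.1, -0.001]
contact_force: [0.4, 0.3, -2.2]
width: 0.179
gripper_force: 58.6
```

Run:
```python
from h import *
c=cap('wrist','w3');s=bot.state();print(s['ee_pos'],s['contact_force'],s['width'],s['moment'])
cv2.imwrite('pics/w3c.png',c['color'][60:360,120:520,::-1])
```

```text
[ 529.52961812 -249.67805733  271.34842115] [ 0.71510819 -0.19720863 -1.79030342] 0.1825403005696834 [ 0.01333791 -0.02706471 -0.01675872]
```

View pics/w3c.png

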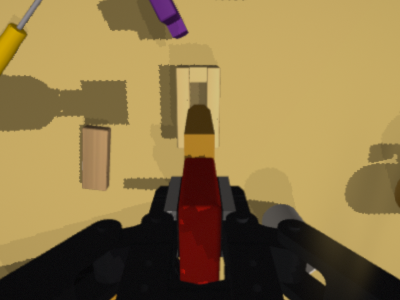

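The template hangs straight in the grip (red at crop (200,220), foot toward (200,110)). I'm carrying it to the rack, turning it about 35° on the way.

{"fn": "arm_command", "kwargs": {"rows": "1 0.01 0.045 0 -0.05;1 0.03 0.12 0 -0.15;1 0.05 0.2 0 -0.3;1 0.07 0.28 0 -0.4;1 0.08 0.36 0 -0.5;1 0.1 0.44 0 -0.6;1 0.12 0.52 0 -0.7;1 0.14 0.6 0 -0.8;1 0.155 0.68 0 -0.9;1 0.17 0.76 0 -1"}}

```text
t: 6.15
ee_pos: [576.5, 216.2, 270.8]
tool_rot: [0.321, -3.122, 0.001]
contact_force: [0.5, -0.0, -1.1]
width: 0.174
gripper_force: 58.6
```

{"fn": "arm_command", "kwargs": {"rows": "1 0.03 0.04 0 -0.1;1 0.046 0.07 0.03 -0.18;1 0.046 0.07 0.06 -0.18;1 0.046 0.07 0.07 -0.18;1 0.046 0.07 0.07 -0.18;1 0.046 0.07 0.07 -0.18"}}

```text
t: 6.75
ee_pos: [542.6, 249.6, 230.8]
tool_rot: [0.462, -3.107, 0.0]
contact_force: [0.3, -0.5, -1.0]
width: 0.18
gripper_force: 58.7
```

Run:
```python
from h import *
c=cap('wrist','w4');s=bot.state();print(s['ee_pos'],s['tool_rot'],s['contact_force'],s['joint_positions'].round(2))
cv2.imwrite('pics/w4c.png',cv2.resize(c['color'][0:300,120:520,::-1],(800,600),interpolation=cv2.INTER_CUBIC))
```

```text
[542.75867794 249.80982049 231.29865543] [-4.62538405e-01  3.10680088e+00  2.29154823e-04] [-0.21574991  0.19215079 -0.61061817] [-0.18  0.4  -0.47  1.74  0.21  1.05  1.15]
```

View pics/w4c.png

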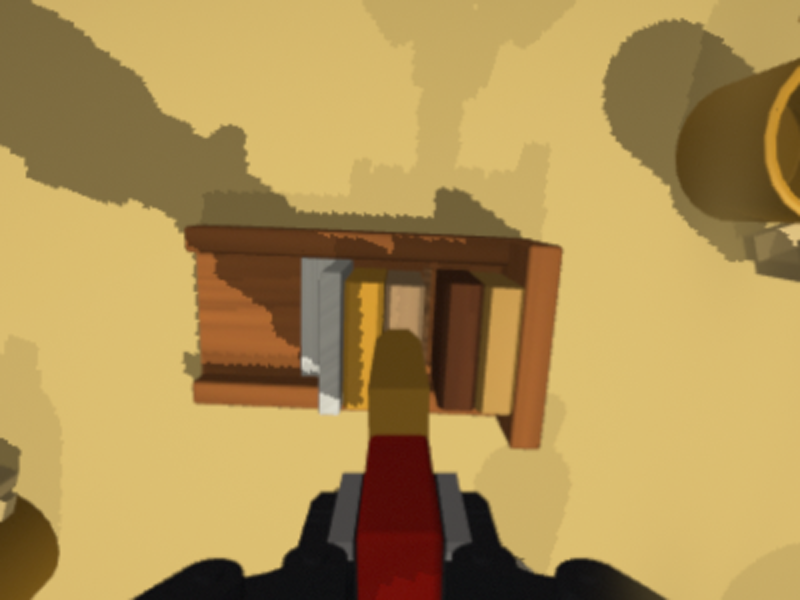

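The wrist view shows the row: stop (325,340), yellow (365,340), plywood (405,300), the gap around x≈430 at rows 265–325, brown (458,340), olive (500,345), and the wall (535,345). I'll measure the gap and yaw.

Run:
```python
from h import *
from scipy.spatial.transform import Rotation as R
c=np.load('pics/w4.npz');s=bot.state();M=R.from_rotvec(s['tool_rot']).as_matrix();p=s['ee_pos']
an=lambda v:np.degrees(np.arctan2(v[1],v[0]))
f=lambda q:np.array(q)*.5+[119.75,-.25]
w=plane(c,f([(530,243),(562,248),(541,447),(511,446)]),80);print('wall',w.round(1),an(w[1]-w[2]),an(w[0]-w[3]),'tool x',an(M[:,0]))
print('tool frame',((w-p)@M).round(1))
i=c['color']
for r in (140,148,156): print(r,[(x,*i[r,x]) for x in range(325,345)])
# held foot: bottom width
print([(x,*i[180,x]) for x in range(300,340,2)])
for x in (331.5,337.5): print(((plane(c,[(x,148)],85)-p)@M).round(1),((plane(c,[(x,148)],80)-p)@M).round(1))
print('foot px->',((plane(c,f([(378,332),(420,332),(370,388),(429,388)]),p[2]-103)-p)@M).round(1))
```

```text
wall [[468.5 289.2  80. ]
 [466.3 303.8  80. ]
 [559.6 328.9  80. ]
 [563.4 314.4  80. ]] -164.96026991707546 -165.11356060037303 tool x -163.0640849129291
tool frame [[ 59.6  59.3 151.3]
 [ 57.5  74.  151.3]
 [-39.1  70.8 151.3]
 [-38.5  55.7 151.3]]
140 [(325, np.uint8(75), np.uint8(59), np.uint8(40)), (326, np.uint8(75), np.uint8(60), np.uint8(40)), (327, np.uint8(75), np.uint8(59), np.uint8(40)), (328, np.uint8(75), np.uint8(60), np.uint8(41)), (329, np.uint8(76), np.uint8(60), np.uint8(41)), (330, np.uint8(76), np.uint8(59), np.uint8(39)), (331, np.uint8(79), np.uint8(59), np.uint8(38)), (332, np.uint8(83), np.uint8(58), np.uint8(35)), (333, np.uint8(83), np.uint8(58), np.uint8(34)), (334, np.uint8(86), np.uint8(60), np.uint8(35)), (335, np.uint8(92), np.uint8(60), np.uint8(32)), (336, np.uint8(95), np.uint8(58), np.uint8(28)), (337, np.uint8(83), np.uint8(49), np.uint8(23)), (338, np.uint8(45), np.uint8(25), np.uint8(12)), (339, np.uint8(38), np.uint8(21), np.uint8(12)), (340, np.uint8(37), np.uint8(21), np.uint8(11)), (341, np.uint8(37), np.uint8(21), np.uint8(10)), (342, np.u
[... 2605 characters left out ...]
p.uint8(64), np.uint8(19)), (320, np.uint8(89), np.uint8(64), np.uint8(18)), (322, np.uint8(89), np.uint8(64), np.uint8(19)), (324, np.uint8(90), np.uint8(64), np.uint8(18)), (326, np.uint8(89), np.uint8(64), np.uint8(19)), (328, np.uint8(90), np.uint8(64), np.uint8(19)), (330, np.uint8(90), np.uint8(64), np.uint8(19)), (332, np.uint8(96), np.uint8(66), np.uint8(31)), (334, np.uint8(94), np.uint8(56), np.uint8(26)), (336, np.uint8(41), np.uint8(23), np.uint8(14)), (338, np.uint8(35), np.uint8(19), np.uint8(11))]
[[ 36.   11.2 146.3]] [[ 35.4  11.4 151.3]]
[[ 36.1  16.7 146.3]] [[ 35.4  17.  151.3]]
foot px-> [[ 28.1  -8.  103. ]
 [ 28.1   8.3 103. ]
 [  5.6 -11.4 103. ]
 [  5.6  12.1 103. ]]
```

Run:
```python
from h import *
from scipy.spatial.transform import Rotation as R
c=np.load('pics/w4.npz');s=bot.state();M=R.from_rotvec(s['tool_rot']).as_matrix();p=s['ee_pos']
i=c['color'].astype(int)
def edge(name,r0,r1,x0,x1,z):
    pts=[]
    for r in range(r0,r1):
        g=np.abs(np.diff(i[r,x0:x1].sum(1))); pts.append((x0+(g*(np.arange(len(g))+.5)).sum()/g.sum() if g.sum() else x0,r))
    pts=np.array(pts);q=(plane(c,pts,z)-p)@M
    k=np.polyfit(q[:,0],q[:,1],1);print(name,'slope deg',np.degrees(np.arctan(k[0])).round(2),'y at x=10',np.polyval(k,10).round(1),'res',np.std(q[:,1]-np.polyval(k,q[:,0])).round(2))
edge('wall outer',128,220,388,408,80)
edge('brown bottom',140,164,333,341,10)
edge('brown/olive',150,200,354,370,84)
edge('stop left',140,200,274,284,84)
edge('ply/yellow',142,164,305,318,84)
for r in (150,170,190,200): print(r,''.join('%d,'%v for v in i[r,330:350].sum(1)))
```

```text
wall outer slope deg 0.83 y at x=10 72.6 res 0.43
brown bottom slope deg 2.53 y at x=10 19.5 res 0.2
brown/olive slope deg 2.27 y at x=10 39.7 res 0.07
stop left slope deg 2.17 y at x=10 -37.8 res 0.64
ply/yellow slope deg 1.63 y at x=10 -7.3 res 0.2
150 333,300,229,199,201,198,176,125,76,72,72,76,88,89,107,142,171,176,177,176,
170 228,213,193,187,182,166,100,67,68,68,81,87,94,120,159,169,176,178,176,174,
190 173,173,173,167,159,139,93,69,68,74,84,100,132,166,170,172,174,175,177,183,
200 204,205,208,210,240,300,302,269,158,95,96,118,159,167,171,171,175,178,179,185,
```

{"fn": "arm_command", "kwargs": {"rows": "1 0.008 0.013 0 0.067;1 0.017 0.026 0 0.067;1 0.017 0.026 0.02 0.067;1 0.017 0.026 0.04 0.067;1 0.017 0.026 0.055 0.067;1 0.017 0.026 0.055 0.067;1 0.017 0.026 0.055 0.067"}}

```text
t: 7.5
ee_pos: [527.8, 261.9, 197.4]
tool_rot: [0.409, -3.114, 0.0]
contact_force: [0.6, 0.8, -0.7]
width: 0.182
gripper_force: 58.7
```

Run:
```python
from h import *
s=bot.state();print(s['ee_pos'],s['contact_force'],s['tool_rot'])
a=cap('side','d5');b=cap('scene','s5');c=cap('wrist','w5')
q=proj(a,[s['ee_pos']-[0,0,60]])[0].astype(int);q2=proj(b,[s['ee_pos']-[0,0,60]])[0].astype(int);print(q,q2)
cr=lambda c,q,:cv2.resize(c['color'][q[1]-50:q[1]+50,q[0]-45:q[0]+45,::-1],(400,444),interpolation=cv2.INTER_CUBIC)
cv2.imwrite('pics/m5.png',np.hstack([cr(a,q),cr(c,np.array([320,180]))]))
```

```text
[527.82973652 261.85915318 197.38649986] [ 0.63477281  0.82988721 -0.65530669] [ 4.09487657e-01 -3.11391072e+00  4.23739195e-04]
[261 213] [371 135]
```

View pics/m5.png

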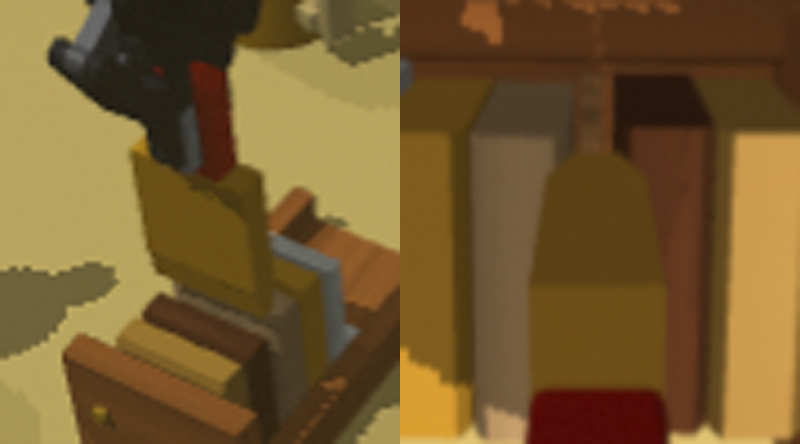

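The foot tip at (598,155) in the right panel sits over the gap (570–620, cork strip at 590), well aligned. I'm descending slowly.

{"fn": "arm_command", "kwargs": {"rows": "1 0 0 0.004 0;1 0 0 0.008 0;1 0 0 0.012 0;1 0 0 0.015 0;1 0 0 0.017 0;1 0 0 0.019 0;1 0 0 0.021 0;1 0 0 0.021 0"}}

```text
t: 8.45
ee_pos: [527.7, 262.1, 185.1]
tool_rot: [0.41, -3.114, 0.0]
contact_force: [-0.0, -0.4, -1.5]
width: 0.177
gripper_force: 58.7
```

{"fn": "arm_command", "kwargs": {"rows": "1 0 0 0.0015 0;1 0 0 0.003 0;1 0 0 0.0045 0;1 0 0 0.006 0;1 0 0 0.0075 0;1 0 0 0.0075 0"}}

```text
t: 9.05
ee_pos: [527.7, 262.1, 180.6]
tool_rot: [0.41, -3.115, 0.0]
contact_force: [-0.4, -0.8, -1.7]
width: 0.181
gripper_force: 58.7
```

{"fn": "arm_command", "kwargs": {"rows": "1 0 0 0.0015 0;1 0 0 0.003 0;1 0 0 0.0045 0;1 0 0 0.006 0;1 0 0 0.0075 0;1 0 0 0.0075 0"}}

```text
t: 9.65
ee_pos: [527.9, 261.8, 176.2]
tool_rot: [0.41, -3.115, 0.001]
contact_force: [1.0, -1.2, -1.8]
width: 0.177
gripper_force: 58.6
```

{"fn": "arm_command", "kwargs": {"rows": "1 0 0 0.0015 0;1 0 0 0.003 0;1 0 0 0.0045 0;1 0 0 0.006 0;1 0 0 0.0075 0;1 0 0 0.0075 0"}}

```text
t: 10.25
ee_pos: [528.2, 261.5, 172.0]
tool_rot: [-0.409, 3.115, -0.001]
contact_force: [1.6, -5.7, 3.1]
width: 0.179
gripper_force: 59.4
```

{"fn": "arm_command", "kwargs": {"rows": "1 0 0 0.0015 0;1 0 0 0.003 0;1 0 0 0.0045 0;1 0 0 0.006 0;1 0 0 0.0075 0;1 0 0 0.0075 0"}}

```text
t: 10.85
ee_pos: [529.0, 261.0, 168.1]
tool_rot: [-0.408, 3.113, -0.002]
contact_force: [1.3, -6.6, 5.8]
width: 0.181
gripper_force: 59.8
```

Run:
```python
from h import *
s=bot.state();print(s['ee_pos'],s['contact_force'],s['moment'],s['width'])
a=cap('side','d6');c=cap('wrist','w6')
cr=lambda c,q,:cv2.resize(c['color'][q[1]-50:q[1]+50,q[0]-45:q[0]+45,::-1],(400,444),interpolation=cv2.INTER_CUBIC)
cv2.imwrite('pics/m6.png',np.hstack([cr(a,(261,228)),cr(c,np.array([320,180]))]))
```

```text
[528.97437357 261.02869635 168.09178954] [ 1.33805696 -6.64830882  5.8295788 ] [-1.89478391 -0.47460176 -0.20411653] 0.18105874872402444
```

{"fn": "arm_command", "kwargs": {"rows": "1 0 -0.001 0 0;1 0 -0.002 0 0;1 0 -0.003 0 0;1 0 -0.0035 0 0;1 0 -0.0035 0 0"}}

```text
t: 11.45
ee_pos: [529.0, 260.6, 168.0]
tool_rot: [-0.409, 3.113, 0.001]
contact_force: [0.1, -4.4, 6.0]
width: 0.178
gripper_force: 59.8
```

{"fn": "arm_command", "kwargs": {"rows": "1 0 -0.0003 0.0015 0;1 0 -0.0006 0.003 0;1 0 -0.001 0.0045 0;1 0 -0.0012 0.006 0;1 0 -0.0015 0.0075 0;1 0 -0.0015 0.0075 0"}}

```text
t: 12.05
ee_pos: [529.1, 259.6, 163.3]
tool_rot: [-0.409, 3.113, 0.001]
contact_force: [2.7, -3.7, 4.4]
width: 0.177
gripper_force: 59.8
```

{"fn": "arm_command", "kwargs": {"rows": "1 0 -0.0005 0.0015 0;1 0 -0.001 0.003 0;1 0 -0.0015 0.0045 0;1 0 -0.0015 0.006 0;1 0 -0.0015 0.0075 0;1 0 -0.0015 0.0075 0"}}

```text
t: 12.65
ee_pos: [528.4, 258.9, 158.0]
tool_rot: [0.411, -3.114, -0.001]
contact_force: [0.7, -0.4, 0.4]
width: 0.181
gripper_force: 59.0
```

{"fn": "arm_command", "kwargs": {"rows": "1 0 0 0.002 0;1 0 0 0.004 0;1 0 0 0.006 0;1 0 0 0.008 0;1 0 0 0.01 0;1 0 0 0.01 0"}}

```text
t: 13.25
ee_pos: [528.6, 258.7, 152.0]
tool_rot: [0.411, -3.114, -0.001]
contact_force: [0.1, 1.5, -1.0]
width: 0.178
gripper_force: 58.9
```

Run:
```python
from h import *
s=bot.state();print(s['ee_pos'],s['contact_force'],s['moment'],s['width'])
a=cap('side','d7');c=cap('wrist','w7')
cr=lambda c,q,:cv2.resize(c['color'][q[1]-50:q[1]+50,q[0]-45:q[0]+45,::-1],(400,444),interpolation=cv2.INTER_CUBIC)
cv2.imwrite('pics/m7.png',np.hstack([cr(a,(261,228)),cr(c,np.array([320,180]))]))
```

```text
[528.58126213 258.72188523 152.0089009 ] [ 0.14653717  1.49671852 -0.99001484] [ 0.50869249 -0.0209562  -0.16678369] 0.1783090161322458
```

View pics/m7.png

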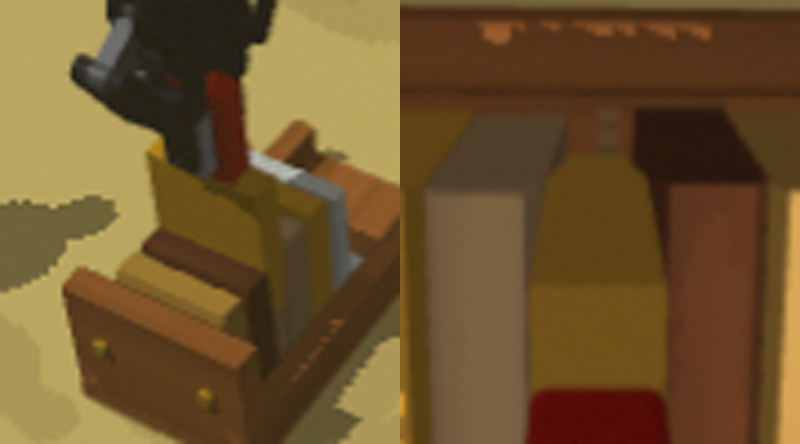

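The template is between plywood and brown with all boards standing (contact at (530–665, 180–400) in the right panel). I'm lowering to just above the highest possible strip position, then feeling.

{"fn": "arm_command", "kwargs": {"rows": "1 0 0 0.003 0;1 0 0 0.006 0;1 0 0 0.009 0;1 0 0 0.012 0;1 0 0 0.015 0;1 0 0 0.018 0;1 0 0 0.021 0;1 0 0 0.024 0;1 0 0 0.027 0;1 0 0 0.027 0"}}

```text
t: 14.35
ee_pos: [528.6, 258.5, 135.7]
tool_rot: [0.41, -3.114, -0.0]
contact_force: [-1.4, 3.2, -2.8]
width: 0.181
gripper_force: 58.8
```

{"fn": "arm_command", "kwargs": {"rows": "1 0 0 0.001 0;1 0 0 0.002 0;1 0 0 0.003 0;1 0 0 0.004 0;1 0 0 0.005 0;1 0 0 0.005 0"}}

```text
t: 14.95
ee_pos: [528.8, 258.6, 133.1]
tool_rot: [-0.41, 3.115, 0.0]
contact_force: [-0.8, 2.7, -0.9]
width: 0.182
gripper_force: 59.0
```

{"fn": "arm_command", "kwargs": {"rows": "1 0 0.0005 0.001 0;1 0 0.001 0.002 0;1 0 0.001 0.003 0;1 0 0.001 0.004 0;1 0 0.001 0.005 0;1 0 0.001 0.005 0"}}

```text
t: 15.55
ee_pos: [528.6, 258.7, 129.9]
tool_rot: [0.41, -3.115, 0.001]
contact_force: [0.1, 2.5, -1.5]
width: 0.178
gripper_force: 58.9
```

{"fn": "arm_command", "kwargs": {"rows": "1 0 0 0.0005 0;1 0 0 0.001 0;1 0 0 0.0015 0;1 0 0 0.002 0;1 0 0 0.0025 0;1 0 0 0.0025 0"}}

```text
t: 16.15
ee_pos: [528.7, 258.7, 128.5]
tool_rot: [0.41, -3.115, 0.001]
contact_force: [-0.7, 0.8, -0.9]
width: 0.181
gripper_force: 59.0
```

{"fn": "arm_command", "kwargs": {"rows": "1 0 0 0.0005 0;1 0 0 0.001 0;1 0 0 0.0015 0;1 0 0 0.002 0;1 0 0 0.0025 0;1 0 0 0.0025 0"}}

```text
t: 16.75
ee_pos: [528.7, 258.8, 127.0]
tool_rot: [-0.41, 3.115, -0.0]
contact_force: [1.0, 0.4, -1.0]
width: 0.18
gripper_force: 59.0
```

{"fn": "arm_command", "kwargs": {"rows": "1 0 0 0.0005 0;1 0 0 0.001 0;1 0 0 0.0015 0;1 0 0 0.002 0;1 0 0 0.0025 0;1 0 0 0.0025 0"}}

```text
t: 17.35
ee_pos: [528.7, 258.8, 125.5]
tool_rot: [-0.41, 3.115, -0.0]
contact_force: [0.3, -0.9, -0.4]
width: 0.18
gripper_force: 59.0
```

{"fn": "arm_command", "kwargs": {"rows": "1 0 0 0.0005 0;1 0 0 0.001 0;1 0 0 0.0015 0;1 0 0 0.002 0;1 0 0 0.0025 0"}}

```text
t: 17.85
ee_pos: [528.7, 258.8, 124.1]
tool_rot: [-0.41, 3.115, -0.0]
contact_force: [0.4, -1.7, 1.1]
width: 0.182
gripper_force: 59.1
```

{"fn": "arm_command", "kwargs": {"rows": "1 0 0 0.0004 0;1 0 0 0.0008 0;1 0 0 0.0012 0;1 0 0 0.0016 0;1 0 0 0.0016 0"}}

```text
t: 18.35
ee_pos: [528.7, 258.9, 123.1]
tool_rot: [-0.41, 3.115, -0.0]
contact_force: [0.9, -2.9, 0.8]
width: 0.183
gripper_force: 59.0
```

{"fn": "arm_command", "kwargs": {"rows": "1 0 -0.0005 0.0004 0;1 0 -0.0005 0.0008 0;1 0 -0.0005 0.0012 0;1 0 -0.0005 0.0016 0;1 0 -0.0005 0.0016 0"}}

```text
t: 18.85
ee_pos: [528.7, 258.8, 122.2]
tool_rot: [-0.41, 3.115, 0.0]
contact_force: [0.3, -2.4, 0.9]
width: 0.179
gripper_force: 59.0
```

{"fn": "arm_command", "kwargs": {"rows": "1 0 -0.0005 0.0004 0;1 0 -0.0005 0.0008 0;1 0 -0.0005 0.0012 0;1 0 -0.0005 0.0016 0;1 0 -0.0005 0.002 0;1 0 -0.0005 0.002 0"}}

```text
t: 19.45
ee_pos: [528.7, 258.7, 121.0]
tool_rot: [-0.41, 3.115, 0.001]
contact_force: [0.6, -0.7, -0.9]
width: 0.181
gripper_force: 59.1
```

{"fn": "arm_command", "kwargs": {"rows": "1 0 0 0.0004 0;1 0 0 0.0008 0;1 0 0 0.0012 0;1 0 0 0.0016 0;1 0 0 0.002 0;1 0 0 0.002 0"}}

```text
t: 20.05
ee_pos: [528.7, 258.7, 119.8]
tool_rot: [-0.41, 3.115, 0.001]
contact_force: [-0.7, 0.3, -1.3]
width: 0.179
gripper_force: 59.1
```

{"fn": "arm_command", "kwargs": {"rows": "1 0 0 0.0004 0;1 0 0 0.0008 0;1 0 0 0.0012 0;1 0 0 0.0016 0;1 0 0 0.002 0;1 0 0 0.002 0"}}

```text
t: 20.65
ee_pos: [528.7, 258.7, 118.6]
tool_rot: [-0.41, 3.115, 0.0]
contact_force: [-0.6, 2.3, -0.3]
width: 0.18
gripper_force: 59.1
```

{"fn": "arm_command", "kwargs": {"rows": "1 0 0 0.0004 0;1 0 0 0.0008 0;1 0 0 0.0012 0;1 0 0 0.0016 0;1 0 0 0.002 0;1 0 0 0.002 0"}}

```text
t: 21.25
ee_pos: [528.9, 258.6, 118.0]
tool_rot: [-0.41, 3.114, 0.0]
contact_force: [-1.0, 2.4, 6.0]
width: 0.176
gripper_force: 60.0
```

{"fn": "arm_command", "kwargs": {"rows": "1 0 0 0.0003 0;1 0 0 0.0005 0;1 0 0 0.0005 0"}}

```text
t: 21.55
ee_pos: [529.0, 258.7, 118.0]
tool_rot: [-0.41, 3.114, 0.0]
contact_force: [-2.8, 0.6, 7.7]
width: 0.177
gripper_force: 60.2
```

{"fn": "arm_command", "kwargs": {"rows": "1 0 0 0.0003 0;1 0 0 0.0006 0;1 0 0 0.0006 0"}}

```text
t: 21.85
ee_pos: [529.0, 258.7, 118.0]
tool_rot: [-0.41, 3.114, -0.0]
contact_force: [-3.3, 0.6, 10.7]
width: 0.179
gripper_force: 60.6
```

{"fn": "arm_command", "kwargs": {"rows": "1 0 0 0.0003 0;1 0 0 0.0003 0;1 0 0 0.0003 0;1 0 0 0.0003 0;1 0 0 0.0003 0;1 0 0 0.0003 0;1 0 0 0.0003 0;1 0 0 0.0003 0"}}

```text
t: 22.65
ee_pos: [529.0, 258.7, 118.0]
tool_rot: [-0.41, 3.114, -0.0]
contact_force: [-3.4, 0.2, 12.0]
width: 0.177
gripper_force: 60.8
```

{"fn": "arm_command", "kwargs": {"rows": "1 0 0 -0.0006 0;1 0 0 -0.0012 0;1 0 0 -0.0012 0;0.4 0 0 -0.0012 0;0 0 0 -0.0012 0;-0.5 0 0 -0.0012 0;-1 0 0 -0.0012 0;-1 0 0 -0.0012 0;-1 0 0 -0.0012 0;-1 0 0 -0.0012 0"}}

```text
t: 23.65
ee_pos: [528.8, 258.4, 117.3]
tool_rot: [-0.41, 3.115, -0.0]
contact_force: [0.5, 0.6, 0.2]
width: 1.0
gripper_force: 0.0
```

{"fn": "arm_command", "kwargs": {"rows": "-1 0 0 -0.01 0;-1 0 0 -0.04 0;-1 0 0 -0.08 0;-1 0 0 -0.12 0;-1 0 0 -0.16 0;-1 0 0 -0.18 0;-1 0 0 -0.18 0;-1 0 0 -0.18 0"}}

```text
t: 24.45
ee_pos: [528.5, 258.1, 224.6]
tool_rot: [0.41, -3.114, 0.001]
contact_force: [-0.3, -0.2, -0.4]
width: 1.0
gripper_force: 0.0
```

Run:
```python
from h import *
from scipy.spatial.transform import Rotation as R
s=bot.state();print(s['t'],s['ee_pos'],s['contact_force'],s['width'])
a=cap('side','d8');c=cap('wrist','w8');b=cap('scene','s8')
M=R.from_rotvec(s['tool_rot']).as_matrix();p=s['ee_pos']
def box(c,t):
    i=c['color'].astype(int);k=((i[:,:,0]>t)&(i[:,:,1]<i[:,:,0]*.3)&(i[:,:,2]<i[:,:,0]*.3)).astype(np.uint8)
    q=max(cv2.findContours(k,0,2)[0],key=cv2.contourArea);return q.reshape(-1,2)
q=box(c,60);print('wrist red',q.min(0),q.max(0),cv2.minAreaRect(q))
for n,z in (('grip top',15+135),):
    P=np.array([[528.9,258.7]]);yx=np.radians(15)
    C=np.array([[528.9+sx*18*np.cos(yx)-sy*8*np.sin(yx),258.7+sx*18*np.sin(yx)+sy*8*np.cos(yx),z] for sx,sy in((1,1),(1,-1),(-1,-1),(-1,1))])
    print('expected wrist',proj(c,C).round(1).tolist());print('expected side',proj(a,C).round(1).tolist())
q=box(a,60);print('side red',q.min(0),q.max(0))
```

```text
24.45 [528.46122714 258.10605886 224.60136927] [-0.28889211 -0.23487289 -0.43525116] 0.9996972489451613
wrist red [309 175] [330 235] ((319.5, 205.0), (60.0, 21.0), 90.0)
expected wrist [[330.5, 236.6], [308.6, 236.6], [308.1, 188.9], [331.1, 188.9]]
expected side [[252.0, 207.2], [256.7, 202.4], [271.6, 208.3], [267.1, 213.4]]
side red [254 204] [270 212]
```

Run:
```python
from h import *
a=np.load('pics/d8.npz');i=a['color'].astype(int)
k=((i[:,:,0]>35)&(i[:,:,1]<i[:,:,0]*.5)&(i[:,:,2]<i[:,:,0]*.5)).astype(np.uint8)[185:255,245:280]
print('\n'.join(''.join('.#'[v] for v in r) for r in k[10:60:2]))
yx=np.radians(15);e=np.array([np.cos(yx),np.sin(yx)]);n=np.array([-e[1],e[0]])
C=[[*(np.array([528.9,258.7])+sx*18*e+8*n),z] for sx in (1,-1) for z in (97,150)];print(proj(a,C).round(1).tolist())
print(bot.finish_job())
```

```text
...................................
...................................
...................................
...................................
...................................
..........########.................
.........##############............
.........#################.........
.........#################.........
.........#################.........
..........#################........
..........#################........
..........#################........
...........#################.......
...........#################.......
............################.......
................############.......
....................######.........
...................................
...................................
...................................
...................................
...................................
...................................
...................................
[[255.0, 225.8], [252.0, 207.2], [269.5, 232.0], [267.1, 213.4]]
the job is handed in; nothing more can be done
None
```

The job is handed in. The template rests on the depth strip, about 5 mm above the rack floor, upright and in line with the boards. I pressed it home at about 12 N for roughly 0.8 s, then released it and backed the arm clear at 24 s.

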